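Unpack the finishing kit into its fitted trays

ROBOT

A 6-joint arm with a two-finger parallel gripper is mounted at the origin on a cart in front of the work surface, level with it; the furniture and walls round the work are solid. World frame = base frame: x ahead of the robot, y to its left, z up, the work surface at z = 0. Lengths are in mm, angles in rad, forces in N, time in s.
With the tool pointing down it reaches from about 250 to 775 mm from the base axis. Payload 4 kg.
Tool frame: the origin (TCP) lies at the very end of the fingers, on their centre line; the grasp point (between the pads) lies 19 mm behind it; z points along the fingers, y is the line along which they close (so a half turn about z gives the same grasp; the last joint's range is limited). The gripper opens to 85 mm and grips with 20 to 120 N. Pads are 22 mm wide; open, the fingers measure 114 mm over their backs; the gripper's body (76 mm by 85 mm) begins 54 mm behind the grasp point. The pads swing forward as they close: fully open they stand 13 mm farther back than shut.
Start: joints at [1.031, 0.087, 1.371, -0, 1.684, -0.103], TCP at [232.684, 498.373, 231.341] pointing down, gripper open.
Joint ranges: [-3.1, 3.1], [-0.76, 2.03], [0.27, 2.55], [-1.08, 4.22], [0.17, 2.65], [-2.57, 2.57]. Speed limits (rad/s): [2.79, 2.79, 3.14, 3.14, 3.14, 3.14].

INTERFACE

Orientations are given as a unit quaternion [w, x, y, z].
In Python, from plant import ctrl gives the robot as it stands.
- The arm moves only by the tool send_rows, never from a script. Its argument "plan" is text: rows parted by semicolons, each of 7 numbers parted by spaces: the finger opening in mm, from 0 to 85.4, then the shift along the tool's x, y, z in units of 30 mm (1.0 is 30 mm), then the turn, a rotation vector about the tool's x, y, z in units of 5 degrees (1.0 is 5 degrees). In form: hand dx dy dz ax ay az; .... A call has 1 to 10 rows; each row shifts and turns the commanded pose from where the row before left it, along the tool's axes as they then stand; what a row does not reach is not made up. A row lasts 1/12 s, in which the tool goes at most 41.7 mm and 7.16 degrees, less where a joint would pass 70% of its speed; a pose out of reach is approached as far as the arm can. A call is refused whole if a number of a shift passes 1 or a number of a turn 1, either way. A call with a gripper value outside its range is refused whole. The fingers move at their own pace and stop on an object; "grip_force" is the grip in N (left out, the last holds). Time passes only in rows, so rows that do not move let the fingers close. It gives the time, the measured TCP pose, the force, the opening and the grip force at its end, in the units of the state.
- ctrl.get_state(): the state, without advancing time (a new reading comes with each control period).
- ctrl.get_image(name): name is "side" or "top" or "wrist"; returns a dict with "frame" (420x560x3 uint8, blue, green, red), "vfov" (degrees; the focal length in pixels is half the picture's height over the tangent of half this angle, whatever the lens; pixels are square), "cx", "cy" (the principal point, pixels), "dist" ([k1, k2, p1, p2, k3] as OpenCV has them; the pictures are not rectified), "world_from_camera" (4x4, takes a point from camera to world coordinates). Camera axes: x right, y down, z forward; pixel columns grow to the right and rows downward; lengths in mm; the calibration is good to about 2 mm. A picture is of the moment at which its call begins. There is no depth.
- ctrl.close_job(): hands the job in; it is judged then, once.
Trained networks look in the newest picture that a camera, given by its name, has taken for a name from the list of things; names that differ only in an ending like _2 or _b are one class to them, and where a whole thing is asked for, a point or a joint stands for the part that bears it (a point fixed in the world has none). Each returns a list of dicts, best first, with "confidence" (0 to 1); they miss things now and then, are a little off and sometimes report something else, mostly with a low value. They report only what shows in the picture. A call takes as long as a camera call. They do not tell look-alikes from the thing itself.
- ctrl.look_for(camera, thing): "extent" ([left, top, right, bottom] in pixels, round what is visible of it).
- ctrl.trace(camera, thing): "region" (420x560 bool, what is visible of it) and "extent" ([left, top, right, bottom] in pixels, round what is visible of it).
- ctrl.place_of(camera, thing): "location" ([column, row] in pixels: a listed point, or the origin of a listed thing).
The state is a dict: "time": time; "joint_pos": joint angles; "joint_vel": joint speeds; "effort": joint torques, N m; "position": TCP position; "tool_rot": TCP orientation; "ft_force": force on the tool from outside, world axes, zero at the start; "moment": the same for the moment, N m; "grip_width": finger opening in mm; "gripper_force": force on a finger pad.
Only numpy, scipy, OpenCV 4.12 (cv2) and the standard library are available. Lean on these libraries where they do the work, as an engineer would, in place of code of your own. Each camera call takes 0.05 s, during which the arm holds its last target. There are 200 camera calls.

TASK

The finishing kit is piled up in a stack: take it apart from the top, one piece at a time, and set each piece flat and right way up inside the lip of the tray that is cut to its shape (tin, pine piece, beech stick, cork sanding block), each in its tray before you take the next. Do not let the pile topple or spill, tip nothing over, and leave the tape measure and the mug where they are.

Things in the scene. Friction and masses are not known exactly. Their poses are not given: they have to be found in the camera images.
- tin: Small round red tin, 47 mm diameter, 28 mm high, 0.06 kg or so: top of the pile, standing on the pine piece (its underside 76 mm above the table). Origin: centre of its underside; z up.
- pine_piece: Short pale pine piece, 42 (its x) x 70 (its y) x 19 mm (z), 0.03 kg or so: second from the top, lying on the beech stick roughly lengthwise along it (its underside 57 mm above the table). Origin: centre of its underside; z up.
- beech_stick: Long narrow beech stick, 30 (its x) x 115 (its y) x 30 mm (z), 0.07 kg or so: third from the top, lying roughly crosswise on the cork block (its underside 27 mm above the table). Origin: centre of its underside; z up.
- cork_block: Wide cork sanding block, 53 (its x; 50 mm between the fingers) x 100 (its y) x 27 mm (z), 0.06 kg or so: bottom of the pile, on the table. Origin: centre of its underside; z up.
- round_tray: Shallow fixed round tray of dark wood with a cork floor, the one cut for the tin: inside diameter 61 mm, outside 76 mm. Floor 5 mm above the table, lip up to 10 mm above the table. Origin: centre of its underside, on the table; z up.
- short_tray: Shallow fixed tray of dark wood with a cork floor, the one cut for the pine piece: rectangular, inside 56 mm (its x) by 84 mm (its y), outside 70 x 98 mm, 7 mm more than the pine piece on every side. Floor 5 mm above the table, lip up to 10 mm above the table. Origin: centre of its underside, on the table; z up.
- narrow_tray: Shallow fixed tray of dark wood with a cork floor, the one cut for the beech stick: rectangular, inside 44 mm (its x) by 129 mm (its y), outside 58 x 143 mm, 7 mm more than the beech stick on every side. Floor 5 mm above the table, lip up to 10 mm above the table. Origin: centre of its underside, on the table; z up.
- wide_tray: Shallow fixed tray of dark wood with a cork floor, the one cut for the cork block: rectangular, inside 67 mm (its x) by 114 mm (its y), outside 81 x 128 mm, 7 mm more than the cork block on every side. Floor 5 mm above the table, lip up to 10 mm above the table. Origin: centre of its underside, on the table; z up.
- tape_measure: Bystander: red and black tape measure, 63 x 65 x 35 mm, lying on the table near the work. Origin: centre of its underside.
- mug: Bystander: dotted white mug, 92 mm diameter (127 mm over the handle), 93 mm high, standing on the table at the right of the work. Origin: centre of its underside.
There are look-alikes about, which are no part of the job. Leave any turquoise look-alike of the tin alone.

How it is judged (in metres and radians):
On the way, in this order (a step that is already met when the one before it is completed fails the run):
1. the tin lies flat in its tray, let go (horizontal distance between tin and round_tray below 0.014 m and z of tin in the frame of round_tray between 0.003 and 0.0075 m and angle between tin's own z axis and vertical below 0.07 rad and linear speed of tin below 0.02 m/s and contact force between the fingers and tin below 0.1 N), for 0.2 s.
2. the pine piece lies flat in its tray, let go (horizontal distance between pine_piece and short_tray below 0.014 m and z of pine_piece in the frame of short_tray between 0.003 and 0.0075 m and angle between pine_piece's own z axis and vertical below 0.07 rad and linear speed of pine_piece below 0.02 m/s and contact force between the fingers and pine_piece below 0.1 N), for 0.2 s.
3. the beech stick lies flat in its tray, let go (horizontal distance between beech_stick and narrow_tray below 0.014 m and z of beech_stick in the frame of narrow_tray between 0.003 and 0.0075 m and angle between beech_stick's own z axis and vertical below 0.07 rad and linear speed of beech_stick below 0.02 m/s and contact force between the fingers and beech_stick below 0.1 N), for 0.2 s.
4. the cork block lies flat in its tray, let go (horizontal distance between cork_block and wide_tray below 0.014 m and z of cork_block in the frame of wide_tray between 0.003 and 0.0075 m and angle between cork_block's own z axis and vertical below 0.07 rad and linear speed of cork_block below 0.02 m/s and contact force between the fingers and cork_block below 0.1 N), for 0.2 s.
At the end, for the whole second after the job is handed in: Tin in the round, pine piece in the short, beech stick in the narrow, cork block in the wide tray: each flat on the floor (within 2 mm, 4 degrees), right way up, centred within 14 mm, let go and at rest; tape measure and mug within 20 mm of their start (all of step 1 and all of step 2 and all of step 3 and all of step 4 and distance of each of tape_measure, mug from where it was at the start of the episode below 0.02 m); the robot touches nothing.
It fails at once if the tape measure or the mug is pushed more than 20 mm (distance of any of tape_measure, mug from where it was at the start of the episode above 0.02 m).
It fails at once if a piece is tipped over (more than 60 degrees) (angle between any of tin, pine_piece, beech_stick, cork_block's own z axis and vertical above 1.05 rad).
It fails at once if the pine piece is taken or knocked from the pile before the tin lies in its tray (not (horizontal distance between tin and round_tray below 0.03 m) and distance of pine_piece from where it was at the start of the episode above 0.035 m).
It fails at once if the beech stick is taken or knocked from the pile before the pine piece lies in its tray (not (horizontal distance between pine_piece and short_tray below 0.03 m) and distance of beech_stick from where it was at the start of the episode above 0.035 m).
It fails at once if the cork block is taken or knocked from the pile before the beech stick lies in its tray (not (horizontal distance between beech_stick and narrow_tray below 0.03 m) and distance of cork_block from where it was at the start of the episode above 0.035 m).
It also fails if it takes over 122 s, if anything falls off the work surface, if the arm or the gripper's body presses on something with over 40 N, if the wrist force passes 120 N, or if a joint passes its speed limit or range.

## Working session

There is one attempt and no reset: what is moved stays moved. The work goes in short steps, Python scripts to look and compute and a tool call to move; the robot and the scene stay as the last step left them, time stands still between calls to the robot, and variables do not carry over. Pictures are saved under pics/ and viewed, at most 17 in all, crops included, and the job is handed in when it is done.

Besides the shell and the picture viewer there is one more tool, called as name(argument=value, ...) on one line, values as JSON. send_rows: Moves the arm, as the interface text tells. Its arguments: {"type":"object","properties":{"plan":{"type":"string"},"grip_force":{"type":"number"}},"required":["plan"]}

```bash
ls; mkdir -p pics; python3 - <<'E'
from plant import ctrl
import cv2,numpy as np
ims={}
for n in ("side","top"):
    d=ctrl.get_image(n); ims[n]=d
    cv2.imwrite(f"pics/{n}0.png",d["frame"])
    print(n,d["vfov"],d["cx"],d["cy"],np.round(d["dist"],4),np.round(d["world_from_camera"],4).tolist())
    for t in "tin pine_piece beech_stick cork_block round_tray short_tray narrow_tray wide_tray tape_measure mug".split():
        r=ctrl.place_of(n,t); print(t,[(np.round(q["location"],1).tolist(),round(q["confidence"],2)) for q in r])
s=ctrl.get_state(); print(s)
E
```

```text
pics
side 51.52821884439165 283.33383300547456 209.7100940266631 [-0.1326  0.      0.      0.      0.    ] [[0.9996, 0.0075, -0.0284, 579.6425], [0.0271, -0.6107, 0.7914, -978.5874], [-0.0114, -0.7918, -0.6107, 762.3132], [0.0, 0.0, 0.0, 1.0]]
tin [([250.8, 187.9], 0.59), ([279.4, 233.7], 0.57)]
pine_piece [([253.7, 195.1], 0.67)]
beech_stick []
cork_block [([256.9, 210.3], 0.69), ([234.7, 271.5], 0.35)]
round_tray [([311.3, 212.7], 0.9), ([258.1, 338.2], 0.37)]
short_tray [([261.5, 169.5], 0.65)]
narrow_tray [([308.4, 164.7], 0.9), ([252.1, 186.3], 0.69)]
wide_tray [([238.5, 275.2], 0.84)]
tape_measure [([311.1, 269.6], 0.89)]
mug [([259.3, 340.1], 0.96)]
top 46.00278679658417 280.65417341113425 211.59319718385476 [-0.1066  0.      0.      0.      0.    ] [[-0.0007, -0.9914, 0.131, 395.7208], [-0.9999, -0.0015, -0.0167, -97.4741], [0.0167, -0.131, -0.9912, 1243.9209], [0.0, 0.0, 0.0, 1.0]]
tin [([187.0, 256.2], 0.74), ([192.3, 207.6], 0.71), ([226.8, 248.5], 0.59), ([267.4, 222.3], 0.56)]
pine_piece []
beech_stick []
cork_block [([232.7, 252.8], 0.92)]
round_tray [([234.2, 189.2], 0
[... 204 characters left out ...]

{'time': 1.1, 'joint_pos': array([ 1.03087387e+00,  8.71764625e-02,  1.37065886e+00, -1.89394480e-05,
        1.68359410e+00, -1.03114597e-01]), 'joint_vel': array([ 0.00130289, -0.00042579,  0.00215217,  0.00034169,  0.00045445,
        0.00032719]), 'effort': array([ 7.30048650e-04, -3.51738846e+01, -3.13468909e+01, -2.06079471e-04,
        4.83415788e-04, -1.90701019e-05]), 'position': array([232.70989738, 498.37711656, 231.37465202]), 'tool_rot': array([3.47179493e-05, 2.16672784e-01, 9.76244282e-01, 7.44584148e-05]), 'ft_force': array([ 0.15739351,  0.00645067, -0.16447703]), 'moment': array([-0.08787753, -0.02359588,  0.01675111]), 'gripper_force': 0.0, 'grip_width': 85.7235278375482}
```

```bash
python3 - <<'E'
import cv2
a=cv2.imread("pics/top0.png")[130:330,90:450]
cv2.imwrite("pics/top0c.png",cv2.resize(a,None,fx=2.2,fy=2.2,interpolation=cv2.INTER_CUBIC))
b=cv2.imread("pics/side0.png")[130:390,170:400]
cv2.imwrite("pics/side0c.png",cv2.resize(b,None,fx=2.3,fy=2.3,interpolation=cv2.INTER_CUBIC))
E
```

```text
(no output)
```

View pics/top0c.png

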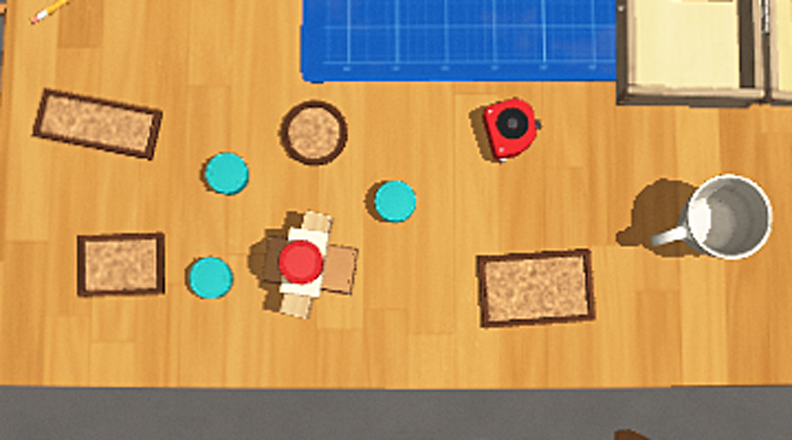

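View pics/side0c.png

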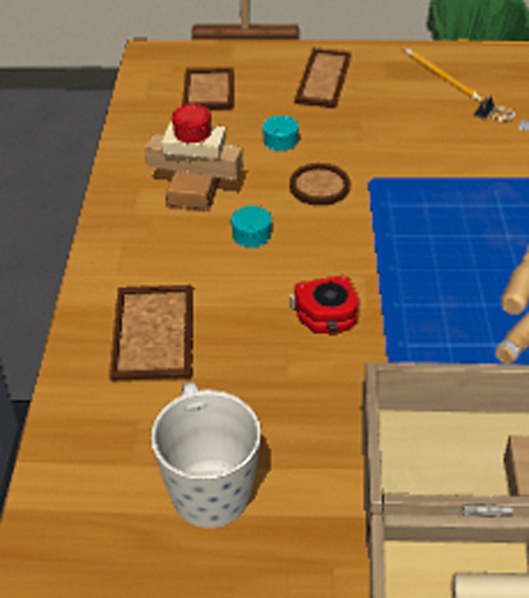

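The top view shows the red tin at (227,249) on the pile. Turquoise look-alikes are at (193,208), (267,222) and (187,256). Only the red one on the pile fits, and the enlarged crop confirms it. Trays: round (234,189), short (143,252), narrow (135,182), wide (329,260).

```bash
cat > h.py <<'E'
from plant import ctrl
import cv2,numpy as np
from scipy.spatial.transform import Rotation as R
def rays(d,px,z):
    h=d["frame"].shape[0]; f=h/2/np.tan(np.radians(d["vfov"]/2))
    K=np.array([[f,0,d["cx"]],[0,f,d["cy"]],[0,0,1]])
    u=cv2.undistortPoints(np.float64(px).reshape(-1,1,2),K,np.float64(d["dist"])).reshape(-1,2)
    T=np.array(d["world_from_camera"]); v=np.c_[u,np.ones(len(u))]@T[:3,:3].T; o=T[:3,3]
    return (o+v*((z-o[2])/v[:,2])[:,None])[:,:2]
def rect(d,mask,z):
    c=max(cv2.findContours(mask.astype(np.uint8),cv2.RETR_EXTERNAL,cv2.CHAIN_APPROX_NONE)[0],key=cv2.contourArea)
    w=rays(d,c.reshape(-1,2),z); (x,y),(a,b),t=cv2.minAreaRect(w.astype(np.float32))
    if a>b: t+=90; a,b=b,a      # t = yaw of short side
    return f"c=({x:.1f},{y:.1f}) short={a:.1f} long={b:.1f} yawshort={(t+90)%180-90:.1f}"
def tool():
    s=ctrl.get_state(); q=s["tool_rot"]; M=R.from_quat([q[1],q[2],q[3],q[0]]).as_matrix()
    return s,M
def to(x,y,z,yaw):
    """units to go: shift in tool axes (x30mm) BEFORE turning, turn in 5 deg units; yaw of tool y, mod 180"""
    s,M=tool(); d=M.T@(np.array([x,y,z])-s["position"])/30
    cur=np.degrees(np.arctan2(M[1,1],M[0,1])); dy=(yaw-cur+90)%180-90
    print("t",round(s["time"],2),"pos",np.round(s["position"],1),"yaw",round(cur,1),"q6",round(s["joint_pos"][5],2),"tilt",round(np.degrees(np.arccos(-M[2,2])),2),"shift",np.round(d,2),"turn az",round(-dy/5,2),"w",round(s["grip_width"],1))
E
python3 - <<'E'
from h import *
d=ctrl.get_image("top")
for t in "round_tray short_tray narrow_tray wide_tray".split():
    for r in ctrl.trace("top",t)[:2]: print(t,round(r["confidence"],2),r["extent"],rect(d,r["region"],10))
hsv=cv2.cvtColor(d["frame"],cv2.COLOR_BGR2HSV)
m=(((hsv[...,0]<8)|(hsv[...,0]>172))&(hsv[...,1]>150)&(hsv[...,2]>80)); m[:,:200]=0;m[:,260:]=0
print("tin",m.sum(),rect(d,m,104))
for px,n in [((234.2,189.2),'rt'),((187,256),'t'),((192.3,207.6),'t'),((267.4,222.3),'t'),((322.8,184.2),'tape'),((403.7,233.6),'mug')]: print(n,rays(d,px,0))
w=ctrl.get_image("wrist"); s,M=tool()
print(np.round(M.T@(w["world_from_camera"][:3,3]-s["position"]),1),np.round(M.T@w["world_from_camera"][:3,:3],3).tolist(),w["vfov"])
to(420,30,300,90)
E
```

```text
round_tray 0.74 [219.0, 176.2, 246.7, 205.6] c=(613.8,3.6) short=71.9 long=73.7 yawshort=0.1
round_tray 0.17 [217.3, 235.5, 244.0, 267.4] c=(437.0,16.4) short=24.8 long=47.3 yawshort=0.8
short_tray 0.74 [124.4, 233.7, 165.2, 263.2] c=(460.0,221.3) short=73.1 long=101.2 yawshort=2.0
narrow_tray 0.87 [104.2, 166.8, 161.8, 201.3] c=(626.3,255.6) short=62.2 long=144.0 yawshort=-12.1
narrow_tray 0.38 [304.4, 245.0, 361.3, 280.0] c=(435.5,-250.2) short=81.2 long=128.9 yawshort=3.7
wide_tray 0.57 [305.2, 244.1, 358.5, 278.2] c=(435.4,-248.9) short=81.2 long=126.3 yawshort=4.5
tin 324 c=(460.5,8.1) short=43.8 long=43.8 yawshort=-89.5
rt [[6.17523048e+02 4.50550763e-02]]
t [[447.26823761 116.83381348]]
t [[569.98138112 106.05826659]]
t [[532.71921821 -84.88798524]]
tape [[ 631.02666458 -226.47358392]]
mug [[ 503.93140417 -432.20395251]]
[  68.7    0.5 -142.3] [[-0.0, -0.962, -0.274], [1.0, -0.001, 0.0], [-0.0, -0.274, 0.962]] 68.91615214617492
t 1.4 pos [232.7 498.4 231.3] yaw 65.0 q6 -0.1 tilt 0.01 shift [-12.26 -11.51  -2.29] turn az -5.0 w 84.9
```

send_rows(plan="85 0 0 -0.2 0 0 -1;85 0 0 -0.2 0 0 -1;85 0 0 -0.2 0 0 -1;85 0 0 -0.2 0 0 -1;85 0 0 -0.2 0 0 -1")

```text
time: 1.82
position: [232.7, 498.4, 261.6]
tool_rot: [0.0, -0.002, 1.0, 0.0]
ft_force: [-0.2, 0.4, 0.1]
grip_width: 85.3
gripper_force: 0.0
```

send_rows(plan="85 -0.45 -0.96 0 0 0 0;85 -0.45 -0.96 0 0 0 0;85 -0.45 -0.96 0 0 0 0;85 -0.45 -0.96 0 0 0 0;85 -0.45 -0.96 0 0 0 0;85 -0.45 -0.96 0 0 0 0;85 -0.45 -0.96 0 0 0 0;85 -0.45 -0.96 0 0 0 0;85 -0.45 -0.96 0 0 0 0")

```text
time: 2.57
position: [354.4, 237.7, 261.6]
tool_rot: [0.0, 0.0, 1.0, 0.0]
ft_force: [0.1, 0.2, -0.3]
grip_width: 85.2
gripper_force: 0.0
```

send_rows(plan="85 -0.45 -0.96 0 0 0 0;85 -0.45 -0.96 0 0 0 0;85 -0.45 -0.96 0 0 0 0;85 -0.45 -0.96 0 0 0 0;85 -0.45 -0.96 0 0 0 0;85 -0.45 -0.96 0 0 0 0;85 -0.45 -0.96 0 0 0 0;85 -0.45 -0.96 0 0 0 0;85 0 0 0 0 0 0")

```text
time: 3.32
position: [463.5, 4.1, 260.7]
tool_rot: [0.0, 0.003, 1.0, -0.001]
ft_force: [0.1, 0.3, -0.2]
grip_width: 85.1
gripper_force: 0.0
```

```bash
cat >> h.py <<'E'
def redtin(d,z,lim=None):
    hsv=cv2.cvtColor(d["frame"],cv2.COLOR_BGR2HSV)
    m=(((hsv[...,0]<8)|(hsv[...,0]>172))&(hsv[...,1]>130)&(hsv[...,2]>60)).astype(np.uint8)
    return m
E
python3 - <<'E'
from h import *
to(460,8,200,90)
d=ctrl.get_image("wrist"); cv2.imwrite("pics/w1.png",d["frame"])
T=np.array(d["world_from_camera"]); print(np.round(T,2).tolist())
print([(r["location"],r["confidence"]) for r in ctrl.place_of("wrist","tin")])
E
```

```text
t 3.32 pos [463.5   4.1 260.7] yaw 89.6 q6 -1.68 tilt 0.15 shift [0.12 0.13 2.02] turn az -0.08 w 85.1
[[0.01, 0.96, 0.27, 394.97], [1.0, -0.01, -0.0, 5.22], [-0.0, 0.27, -0.96, 403.03], [0.0, 0.0, 0.0, 1.0]]
[([213.3, 223.5], 0.75), ([349.7, 242.6], 0.65), ([366.0, 158.5], 0.65), ([282.1, 180.6], 0.62)]
```

View pics/w1.png

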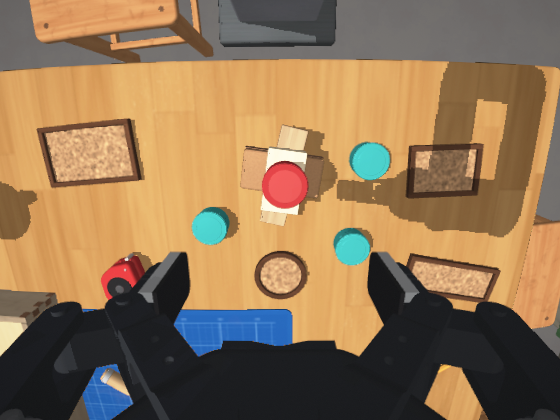

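```bash
python3 - <<'E'
from h import *
d=ctrl.get_image("wrist")
for t in "round_tray short_tray narrow_tray wide_tray".split():
    for r in ctrl.trace("wrist",t)[:2]: print(t,round(r["confidence"],2),np.round(r["extent"]),rect(d,r["region"],10))
def cont(m): return max(cv2.findContours(m,cv2.RETR_EXTERNAL,cv2.CHAIN_APPROX_NONE)[0],key=cv2.contourArea).reshape(-1,2)
m=redtin(d,0); m[:,:240]=0; m[230:]=0
w=rays(d,cont(m),104); print("tin",w.min(0),w.max(0))
hsv=cv2.cvtColor(d["frame"],cv2.COLOR_BGR2HSV)
p=((hsv[...,1]<70)&(hsv[...,2]>170)).astype(np.uint8); p[:,:245]=0;p[:,330:]=0;p[:120]=0;p[230:]=0
w=rays(d,cont(p),76); print("pine",p.sum(),rect(d,p,76),w.min(0),w.max(0))
c=d["frame"][110:240,225:345]; cv2.imwrite("pics/w1c.png",cv2.resize(c,None,fx=5,fy=4.6,interpolation=cv2.INTER_CUBIC))
for n in ("beech_stick","cork_block","pine_piece"):
    for r in ctrl.trace("wrist",n): print(n,r["confidence"],r["extent"])
E
```

```text
round_tray 0.71 [251. 252. 300. 298.] c=(614.3,5.0) short=72.5 long=73.4 yawshort=40.3
round_tray 0.52 [256. 127. 302. 227.] c=(421.7,21.1) short=28.6 long=33.9 yawshort=-12.4
short_tray 0.98 [404. 146. 480. 200.] c=(464.4,222.6) short=72.3 long=101.6 yawshort=3.1
narrow_tray 0.73 [402. 255. 497. 305.] c=(625.1,255.8) short=62.3 long=148.8 yawshort=-11.2
wide_tray 0.96 [ 36. 119. 139. 188.] c=(437.3,-246.7) short=82.5 long=133.2 yawshort=3.6
wide_tray 0.7 [402. 144. 480. 201.] c=(464.2,222.7) short=72.1 long=102.6 yawshort=3.0
tin [437.68162752 -12.34772382] [484.88954108  32.96759928]
pine 798 c=(440.2,12.2) short=23.9 long=42.2 yawshort=-4.8 [426.82826432  -9.45548994] [451.65428818  33.56919879]
beech_stick 0.85 [257.2, 127.5, 303.4, 227.9]
cork_block 0.94 [235.2, 146.1, 319.8, 199.5]
pine_piece 0.98 [258.4, 147.9, 302.8, 212.4]
```

View pics/w1c.png

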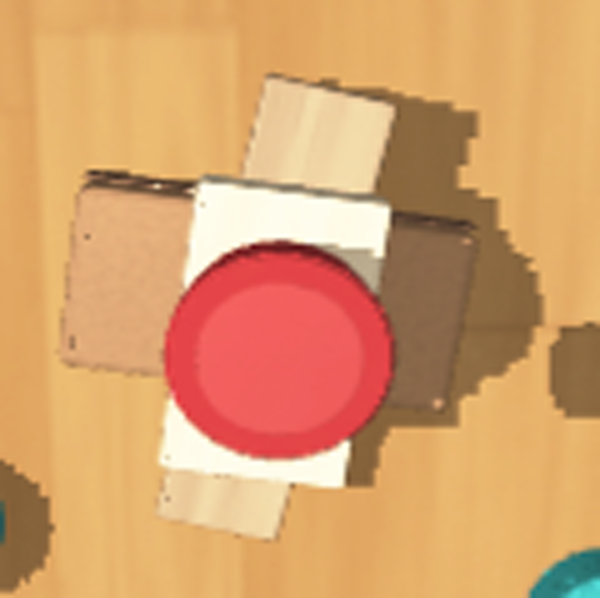

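The crop shows the red tin (wrist pixel (285,186)) alone on top of pine, beech and cork, and it is upright. I'm descending on it.

send_rows(plan="85 0 0 0.9 0 0 0;85 0 0 0.9 0 0 0;85 0 0 0.9 0 0 0;85 0 0 0.9 0 0 0;85 0 0 0 0 0 0;85 0 0 0 0 0 0", grip_force=25)

```text
time: 4.32
position: [460.8, 9.1, 152.2]
tool_rot: [-0.002, -0.0, 1.0, 0.0]
ft_force: [-1.1, -0.0, 0.3]
grip_width: 84.9
gripper_force: 0.0
```

```bash
python3 -c "
from h import *
to(461,9.5,85,90)"
```

```text
t 4.32 pos [460.8   9.1 152.2] yaw 90.0 q6 -1.67 tilt 0.21 shift [-0.01  0.01  2.24] turn az 0.0 w 84.9
```

send_rows(plan="85 0 0 0.6 0 0 0;85 0 0 0.6 0 0 0;85 0 0 0.6 0 0 0;85 0 0 0.44 0 0 0;85 0 0 0 0 0 0;55 0 0 0 0 0 0;55 0 0 0 0 0 0;44 0 0 0 0 0 0;44 0 0 0 0 0 0;40 0 0 0 0 0 0", grip_force=25)

```text
time: 5.15
position: [463.5, 8.7, 88.5]
tool_rot: [0.002, 0.0, 1.0, 0.0]
ft_force: [-0.3, 1.2, 7.1]
grip_width: 44.6
gripper_force: 25.4
```

send_rows(plan="40 0 0 0 0 0 0;40 0 0 0 0 0 0;40 0 0 0 0 0 0;40 0 0 0 0 0 0")

```text
time: 5.48
position: [463.5, 8.8, 88.5]
tool_rot: [0.002, 0.0, 1.0, 0.0]
ft_force: [-0.6, 0.9, 6.7]
grip_width: 45.0
gripper_force: 25.4
```

send_rows(plan="40 0 0 -0.2 0 0 0;40 0 0 -0.4 0 0 0;40 0 0 -0.7 0 0 0;40 0 0 -0.9 0 0 0;40 0 0 -0.9 0 0 0;40 0 0 -0.5 0 0 0;40 0 0 0 0 0 0;40 0 0 0 0 0 0")

```text
time: 6.15
position: [462.3, 8.6, 194.8]
tool_rot: [0.001, 0.0, 1.0, -0.0]
ft_force: [0.1, 0.3, -0.8]
grip_width: 44.9
gripper_force: 25.7
```

```bash
python3 - <<'E'
from h import *
to(614.2,4.5,100,90)
for n in ("wrist","top"):
    d=ctrl.get_image(n); cv2.imwrite(f"pics/{n}2.png",d["frame"])
a=cv2.imread("pics/wrist2.png"); b=cv2.imread("pics/top2.png")[130:300,150:300]
cv2.imwrite("pics/c2.png",np.hstack([a,cv2.resize(b,(235,266))[:,:235] if 0 else cv2.copyMakeBorder(cv2.resize(b,(235,266)),0,154,0,0,0)]))
E
```

```text
t 6.15 pos [462.3   8.6 194.8] yaw 90.0 q6 -1.67 tilt 0.11 shift [-5.06 -0.13  3.17] turn az -0.01 w 44.9
```

View pics/c2.png

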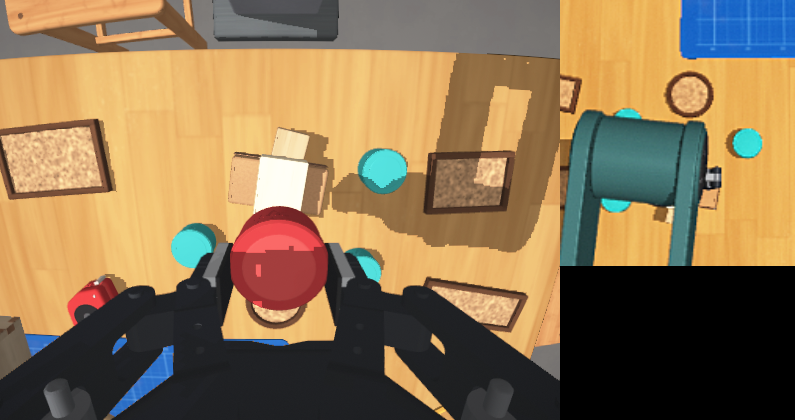

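send_rows(plan="40 -0.6 -0.03 0 0 0 0;40 -0.9 -0.1 0 0 0 0;40 -0.9 0 0 0 0 0;40 -0.9 0 0 0 0 0;40 -0.9 0 0.3 0 0 0;40 -0.6 0 0.6 0 0 0;40 -0.3 0 0.9 0 0 0;40 0 0 0.9 0 0 0;40 0 0 0 0 0 0;40 0 0 0 0 0 0")

```text
time: 7.08
position: [612.3, 4.9, 108.9]
tool_rot: [-0.004, 0.0, 1.0, 0.0]
ft_force: [-0.3, 0.5, 0.2]
grip_width: 44.8
gripper_force: 25.9
```

```bash
python3 - <<'E'
from h import *
to(614.8,4.5,17.5,90)
d=ctrl.get_image("top"); cv2.imwrite("pics/top3.png",d["frame"])
m=redtin(d,0); m[:,:200]=0;m[:,290:]=0
print(m.sum(),[ctrl.place_of("top","tin")[:3]])
E
```

```text
t 7.08 pos [612.3   4.9 108.9] yaw 90.0 q6 -1.65 tilt 0.52 shift [-0.11 -0.02  3.04] turn az -0.01 w 44.8
51 [[{'location': [195.6, 210.7], 'confidence': 0.82}, {'location': [230.1, 184.4], 'confidence': 0.62}, {'location': [269.1, 221.7], 'confidence': 0.5}]]
```

send_rows(plan="40 0 0 0.7 0 0 0;40 0 0 0.7 0 0 0;40 0 0 0.7 0 0 0;40 0 0 0.5 0 0 0;40 0 0 0.3 0 0 0;40 0 0 0.1 0 0 0;40 0 0 0 0 0 0;40 0 0 0 0 0 0;40 0 0 0 0 0 0")

```text
time: 7.93
position: [616.3, 4.6, 25.2]
tool_rot: [0.002, 0.0, 1.0, -0.0]
ft_force: [0.7, -0.6, -0.8]
grip_width: 44.9
gripper_force: 25.9
```

```bash
python3 - <<'E'
from h import *
to(614.8,4.5,17.5,90)
d=ctrl.get_image("side"); cv2.imwrite("pics/s3.png",cv2.resize(d["frame"][150:260,240:380],None,fx=4,fy=4))
E
```

```text
t 7.93 pos [616.3   4.6  25.2] yaw 90.0 q6 -1.65 tilt 0.21 shift [ 0.05 -0.    0.26] turn az -0.01 w 44.9
```

View pics/s3.png

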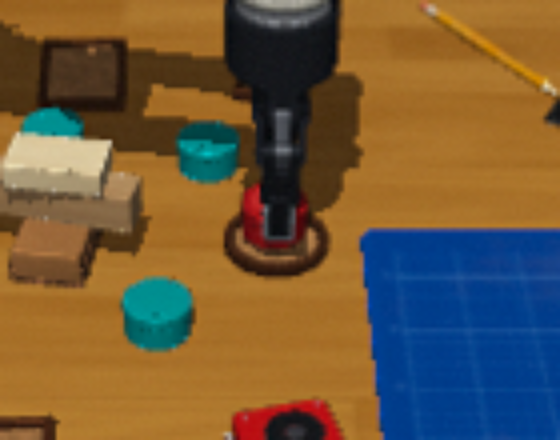

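The tin is centred over the round tray at crop (277,240), just above the floor. I'm lowering it slowly.

send_rows(plan="40 0 0 0.07 0 0 0;40 0 0 0.05 0 0 0;40 0 0 0.03 0 0 0;40 0 0 0 0 0 0;40 0 0 0 0 0 0;40 0 0 0 0 0 0")

```text
time: 8.48
position: [614.9, 4.7, 18.5]
tool_rot: [-0.0, 0.0, 1.0, 0.0]
ft_force: [0.1, -0.3, -0.9]
grip_width: 45.0
gripper_force: 25.9
```

```bash
python3 -c "
from h import *
to(614.8,4.5,17.5,90)"
```

```text
t 8.48 pos [614.9   4.7  18.5] yaw 90.0 q6 -1.65 tilt 0.01 shift [ 0.   -0.01  0.03] turn az -0.01 w 45.0
```

send_rows(plan="40 0 0 0.04 0 0 0;40 0 0 0 0 0 0;40 0 0 0 0 0 0;40 0 0 0 0 0 0")

```text
time: 8.82
position: [615.0, 4.7, 17.4]
tool_rot: [0.0, 0.0, 1.0, 0.0]
ft_force: [0.5, 0.3, -0.0]
grip_width: 44.9
gripper_force: 25.9
```

send_rows(plan="40 0 0 0.04 0 0 0;40 0 0 0 0 0 0;40 0 0 0 0 0 0;40 0 0 0 0 0 0")

```text
time: 9.15
position: [615.3, 4.7, 16.9]
tool_rot: [0.0, 0.0, 1.0, -0.0]
ft_force: [-1.0, 0.3, 3.3]
grip_width: 44.4
gripper_force: 26.2
```

send_rows(plan="48 0 0 0 0 0 0;52 0 0 0 0 0 0;60 0 0 0 0 0 0;68 0 0 0 0 0 0;68 0 0 0 0 0 0;68 0 0 -0.3 0 0 0;75 0 0 -0.6 0 0 0;75 0 0 -0.9 0 0 0;75 0 0 -0.9 0 0 0")

```text
time: 9.9
position: [614.2, 4.7, 97.6]
tool_rot: [-0.001, 0.0, 1.0, 0.0]
ft_force: [-0.2, -0.9, 0.3]
grip_width: 74.7
gripper_force: 0.0
```

send_rows(plan="75 0 0 -0.9 0 0 0;75 0 0 -0.9 0 0 0;75 0.6 0.1 -0.9 0 0 0;75 0.9 0.1 0 0 0 0;75 0.9 0 0 0 0 0;75 0.9 0 0 0 0 0;75 0.9 0 0 0 0 0;75 0.6 0 0 0 0 0;75 0 0 0 0 0 0;75 0 0 0 0 0 0")

```text
time: 10.73
position: [471.0, 10.8, 179.3]
tool_rot: [0.001, 0.0, 1.0, -0.0]
ft_force: [0.5, 0.0, 0.5]
grip_width: 75.4
gripper_force: 0.0
```

```bash
python3 - <<'E'
from h import *
to(457,12,66,90)
d=ctrl.get_image("wrist"); cv2.imwrite("pics/w4.png",d["frame"])
hsv=cv2.cvtColor(d["frame"],cv2.COLOR_BGR2HSV)
def cont(m): return max(cv2.findContours(m,cv2.RETR_EXTERNAL,cv2.CHAIN_APPROX_NONE)[0],key=cv2.contourArea).reshape(-1,2)
w=rays(d,cont(redtin(d,0)),33); print("tin",w.min(0),w.max(0))
for n,z in (("pine_piece",76),("beech_stick",57),("cork_block",27),("round_tray",10),("short_tray",10)):
    for r in ctrl.trace("wrist",n)[:1]: print(n,round(r["confidence"],2),np.round(r["extent"]),rect(d,r["region"],z))
p=((hsv[...,1]<70)&(hsv[...,2]>170)).astype(np.uint8); print("pine",rect(d,p,76))
E
```

```text
t 10.73 pos [471.   10.8 179.3] yaw 90.0 q6 -1.67 tilt 0.16 shift [0.48 0.04 3.78] turn az -0.01 w 75.4
tin [577.26738028 -18.3433761 ] [635.46762877  28.22061544]
pine_piece 0.78 [248. 145. 307. 233.] c=(463.1,9.1) short=41.9 long=71.7 yawshort=81.8
beech_stick 0.55 [248. 119. 310. 246.] c=(418.7,19.6) short=24.4 long=29.4 yawshort=-13.4
cork_block 0.76 [222. 146. 330. 214.] c=(456.7,-27.9) short=28.7 long=54.5 yawshort=82.7
round_tray 0.64 [241. 274. 305. 327.] c=(611.1,6.0) short=73.0 long=75.9 yawshort=-2.1
short_tray 0.66 [427. 142. 525. 213.] c=(463.8,222.2) short=71.0 long=102.2 yawshort=2.1
pine c=(463.9,8.8) short=41.5 long=69.9 yawshort=81.9
```

View pics/w4.png

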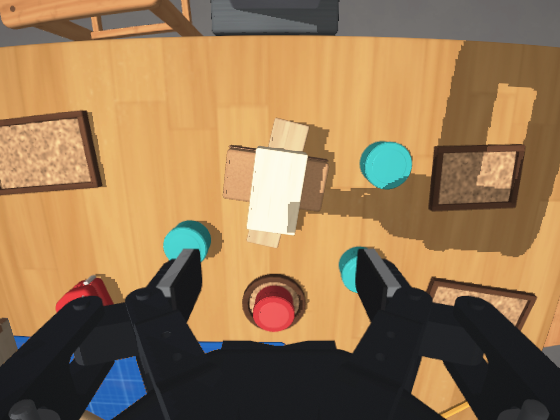

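Tin sits centred in the round tray at (274,305), and the pile is undisturbed with the pine at (277,192). Next I take the pine.

send_rows(plan="75 0.25 -0.07 0.5 0 0 0;75 0 0 0.7 0 0 0.8;75 0 0 0.7 0 0 0.82;75 0 0 0.5 0 0 0;75 0 0 0.2 0 0 0;75 0 0 0 0 0 0;75 0 0 0 0 0 0;75 0 0 0 0 0 0", grip_force=25)

```text
time: 11.7
position: [464.6, 8.6, 101.5]
tool_rot: [0.001, 0.071, 0.997, 0.0]
ft_force: [-0.2, -0.4, 0.7]
grip_width: 75.4
gripper_force: 0.0
```

```bash
python3 -c "
from h import *
to(463.8,8.9,62,81.9)"
```

```text
t 11.7 pos [464.6   8.6 101.5] yaw 81.9 q6 -1.53 tilt 0.13 shift [0.03 0.01 1.32] turn az -0.0 w 75.4
```

send_rows(plan="75 0 0 0.5 0 0 0;75 0 0 0.4 0 0 0;75 0 0 0.3 0 0 0;75 0 0 0.1 0 0 0;75 0 0 0 0 0 0;60 0 0 0 0 0 0;50 0 0 0 0 0 0;44 0 0 0 0 0 0;36 0 0 0 0 0 0;36 0 0 0 0 0 0")

```text
time: 12.53
position: [464.3, 8.6, 62.2]
tool_rot: [0.001, 0.071, 0.997, 0.0]
ft_force: [-0.1, -0.1, 3.1]
grip_width: 41.3
gripper_force: 26.6
```

send_rows(plan="36 0 0 0 0 0 0;36 0 0 0 0 0 0;36 0 0 0 0 0 0")

```text
time: 12.78
position: [464.2, 8.6, 62.2]
tool_rot: [0.001, 0.071, 0.997, 0.0]
ft_force: [-0.2, 0.3, 5.3]
grip_width: 41.2
gripper_force: 26.8
```

send_rows(plan="36 0 0 -0.15 0 0 0;36 0 0 -0.3 0 0 0;36 0 0 -0.6 0 0 0;36 0 0 -0.8 0 0 0.99;36 0 0 -0.8 0 0 0.99;36 0 0 -0.6 0 0 0.99;36 0 0 -0.3 0 0 0.99;36 0 0 0 0 0 0.99;36 0 0 0 0 0 0.99;36 0 0 0 0 0 0.99")

```text
time: 13.62
position: [463.2, 8.7, 168.2]
tool_rot: [-0.0, 0.367, 0.93, 0.0]
ft_force: [-0.6, -0.5, -0.4]
grip_width: 41.4
gripper_force: 26.2
```

send_rows(plan="36 0 0 0 0 0 0.99;36 0 0 0 0 0 0.99;36 0 0 0 0 0 0.99;36 0 0 0 0 0 0.99;36 0 0 0 0 0 0.99;36 0 0 0 0 0 0.99;36 0 0 0 0 0 0.99;36 0 0 0 0 0 0.99;36 0 0 0 0 0 0.99;36 0 0 0 0 0 0")

```text
time: 14.45
position: [463.1, 8.7, 167.7]
tool_rot: [-0.0, 0.691, 0.723, -0.0]
ft_force: [-0.2, -0.4, -0.7]
grip_width: 41.3
gripper_force: 26.2
```

```bash
python3 - <<'E'
from h import *
to(463.5,222.2,60,2.5)
d=ctrl.get_image("wrist"); cv2.imwrite("pics/w5.png",d["frame"])
for n,z in (("pine_piece",168),("short_tray",10)):
    for r in ctrl.trace("wrist",n)[:1]: print(n,round(r["confidence"],2),np.round(r["extent"]),rect(d,r["region"],z))
E
```

```text
t 14.45 pos [463.1   8.7 167.7] yaw 2.6 q6 -0.15 tilt 0.05 shift [7.11 0.34 3.59] turn az 0.02 w 41.3
pine_piece 0.82 [232. 186. 327. 330.] c=(464.3,5.1) short=46.5 long=81.8 yawshort=2.4
short_tray 0.83 [251.   1. 331.  10.] c=(466.1,176.3) short=6.7 long=68.9 yawshort=-87.2
```

View pics/w5.png

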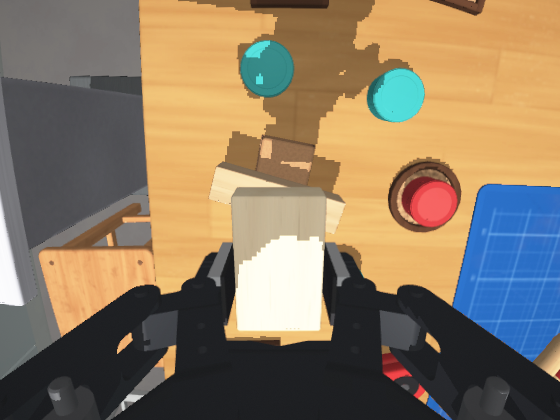

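Pine is held level at (280,258), the tin is in its round tray at (430,203), and beech and cork are still stacked. Moving to the short tray.

send_rows(plan="36 0.5 0 0 0 0 0;36 0.9 0.04 0 0 0 0;36 0.95 0.1 0 0 0 0;36 0.95 0.1 0 0 0 0;36 0.95 0.1 0 0 0 0;36 0.95 0 0 0 0 0;36 0.95 0 0 0 0 0;36 0.7 0 0.3 0 0 0;36 0.26 0 0.6 0 0 0;36 0 0 0.8 0 0 0")

```text
time: 15.43
position: [464.9, 225.0, 118.4]
tool_rot: [0.001, 0.689, 0.725, 0.003]
ft_force: [-0.2, -0.6, -0.5]
grip_width: 41.0
gripper_force: 26.2
```

send_rows(plan="36 0 0 0.8 0 0 0;36 0 0 0.6 0 0 0;36 0 0 0.4 0 0 0;36 0 0 0.2 0 0 0;36 0 0 0 0 0 0;36 0 0 0 0 0 0;36 0 0 0 0 0 0;36 0 0 0 0 0 0")

```text
time: 16.1
position: [464.8, 222.5, 58.4]
tool_rot: [0.001, 0.69, 0.723, 0.001]
ft_force: [-0.1, -0.6, -0.3]
grip_width: 41.5
gripper_force: 26.2
```

```bash
python3 - <<'E'
from h import *
to(463.5,222.2,11,2.5)
d=ctrl.get_image("wrist"); a=d["frame"]
d=ctrl.get_image("side"); b=cv2.resize(d["frame"][110:220,210:290],(235,323))
cv2.imwrite("pics/c6.png",np.hstack([a,cv2.copyMakeBorder(b,0,97,0,0,0)]))
E
```

```text
t 16.1 pos [464.8 222.5  58.4] yaw 2.7 q6 0.29 tilt 0.18 shift [-0.01 -0.05  1.58] turn az 0.03 w 41.5
```

View pics/c6.png

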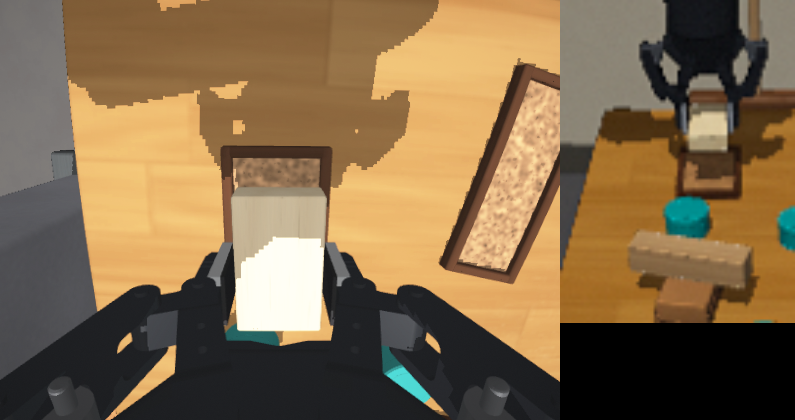

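```bash
python3 - <<'E'
from h import *
d=ctrl.get_image("wrist")
print(rays(d,[(222,147),(331.5,147)],10), rays(d,[(233,188),(324,188),(237,330),(321,330)],77))
to(463.5,222.2,11,2.5)
E
```

```text
[[428.50746413 272.4122969 ]
 [495.98815407 275.49925162]] [[444.72507725 262.60753688]
 [482.32342478 264.31375509]
 [446.80052093 192.67119269]
 [487.22279466 194.41496778]]
t 16.25 pos [464.3 222.4  57.7] yaw 2.7 q6 0.29 tilt 0.1 shift [-0.01 -0.03  1.56] turn az 0.03 w 41.4
```

send_rows(plan="36 0 0 0.6 0 0 0;36 0 0 0.5 0 0 0;36 0 0 0.3 0 0 0;36 0 0 0.1 0 0 0;36 0 0 0 0 0 0;36 0 0 0 0 0 0;36 0 0 0 0 0 0;36 0 0 0.03 0 0 0;36 0 0 0 0 0 0;36 0 0 0 0 0 0")

```text
time: 17.08
position: [464.0, 222.3, 11.3]
tool_rot: [0.0, 0.69, 0.723, 0.0]
ft_force: [0.4, 0.4, -0.7]
grip_width: 41.3
gripper_force: 26.2
```

send_rows(plan="36 0 0 0.03 0 0 0;36 0 0 0 0 0 0;36 0 0 0 0 0 0")

```text
time: 17.33
position: [463.6, 222.2, 9.9]
tool_rot: [-0.0, 0.69, 0.723, -0.0]
ft_force: [-0.9, -0.3, 0.2]
grip_width: 41.2
gripper_force: 26.2
```

send_rows(plan="36 0 0 0.03 0 0 0;36 0 0 0 0 0 0;36 0 0 0 0 0 0")

```text
time: 17.58
position: [463.8, 222.3, 9.4]
tool_rot: [0.0, 0.69, 0.723, 0.0]
ft_force: [-1.3, -0.8, 3.5]
grip_width: 41.4
gripper_force: 26.6
```

send_rows(plan="46 0 0 0 0 0 0;46 0 0 0 0 0 0;54 0 0 -0.1 0 0 0;60 0 0 -0.2 0 0 0;66 0 0 -0.3 0 0 0;70 0 0 -0.6 0 0 0;70 0 0 -0.9 0 0 0;70 0 0 -0.95 0 0 0;70 0 0 -0.95 0 0 0;70 0 0 -0.8 0 0 0")

```text
time: 18.42
position: [464.2, 222.4, 156.4]
tool_rot: [0.001, 0.69, 0.723, 0.002]
ft_force: [1.0, 0.2, -0.2]
grip_width: 69.9
gripper_force: 0.0
```

send_rows(plan="70 0 0 -0.5 0 0 0;70 -0.6 0 -0.3 0 0 0;70 -0.95 0 0 0 0 0;70 -0.95 0 0 0 0 0;70 -0.95 0 0 0 0 0;70 -0.95 0 0 0 0 0;70 -0.6 0 0 0 0 0;70 0 0 0 0 0 0;70 0 0 0 0 0 0")

```text
time: 19.17
position: [470.9, 71.9, 178.0]
tool_rot: [0.0, 0.691, 0.723, 0.001]
ft_force: [-0.2, -0.3, -1.1]
grip_width: 69.8
gripper_force: 0.0
```

```bash
python3 - <<'E'
from h import *
d=ctrl.get_image("wrist"); a=d["frame"]
for n,z in (("pine_piece",24),("short_tray",10),("beech_stick",57),("cork_block",27),("narrow_tray",10)):
    for r in ctrl.trace("wrist",n)[:2]: print(n,round(r["confidence"],2),np.round(r["extent"]),rect(d,r["region"],z))
t=ctrl.get_image("top")
for n,z in (("pine_piece",24),("short_tray",10),("beech_stick",57),("cork_block",27)):
    for r in ctrl.trace("top",n)[:1]: print(n,round(r["confidence"],2),np.round(r["extent"]),rect(t,r["region"],z))
d=ctrl.get_image("side"); b=cv2.resize(d["frame"][110:220,210:290],(235,323))
cv2.imwrite("pics/c7.png",np.hstack([a,cv2.copyMakeBorder(b,0,97,0,0,0)]))
to(458,16,38,75)
E
```

```text
pine_piece 0.75 [252.   1. 300.  65.] c=(465.3,213.7) short=42.0 long=55.0 yawshort=2.6
short_tray 0.57 [240.   1. 316.  78.] c=(464.9,210.8) short=70.4 long=71.9 yawshort=-87.5
beech_stick 0.63 [206. 226. 329. 288.] c=(464.2,14.0) short=41.3 long=115.4 yawshort=76.6
cork_block 0.87 [239. 196. 303. 295.] c=(469.1,42.6) short=42.9 long=50.9 yawshort=80.8
narrow_tray 0.65 [398.   0. 481.  86.] c=(619.7,226.2) short=61.5 long=81.3 yawshort=-10.2
pine_piece 0.43 [140. 257. 160. 258.] c=(446.4,204.7) short=6.6 long=35.2 yawshort=6.6
short_tray 0.55 [141. 252. 164. 266.] c=(438.3,200.2) short=23.0 long=56.6 yawshort=5.5
beech_stick 0.82 [216. 228. 239. 270.] c=(460.4,6.6) short=34.1 long=115.0 yawshort=75.4
cork_block 0.89 [211. 238. 251. 267.] c=(456.6,-25.4) short=39.1 long=52.8 yawshort=80.6
t 19.77 pos [470.7  72.6 177. ] yaw 2.7 q6 -0.01 tilt 0.01 shift [-1.87 -0.51  4.63] turn az -14.46 w 70.0
```

View pics/c7.png

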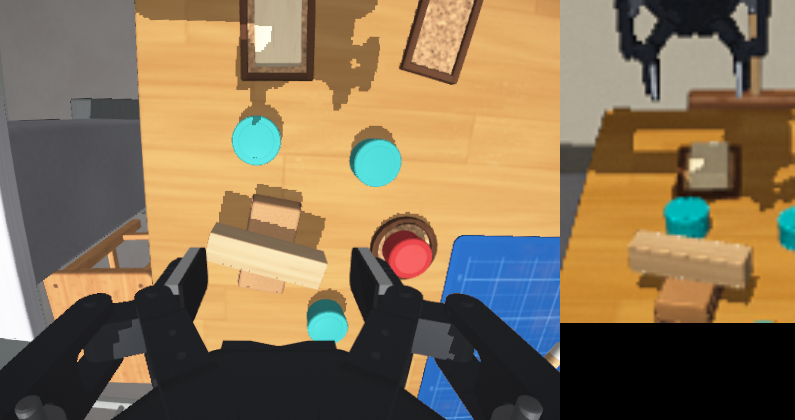

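Pine lies flat in the short tray (281,30), and beech is at (267,255) on the cork. Next I hover over the beech.

send_rows(plan="70 -0.8 -0.13 0 0 0 0;70 -0.8 -0.13 0 0 0 0;70 -0.51 -0.13 0 0 0 0;70 0 0 0 0 0 -0.98;70 0 0 0 0 0 -0.98;70 0 0 0 0 0 -0.98;70 0 0 0 0 0 -0.98;70 0 0 0 0 0 -0.98;70 0 0 0 0 0 -0.98;70 0 0 0 0 0 -0.98")

```text
time: 20.6
position: [462.0, 8.6, 177.0]
tool_rot: [-0.0, 0.445, 0.896, 0.0]
ft_force: [-0.3, 0.3, 0.1]
grip_width: 70.5
gripper_force: 0.0
```

send_rows(plan="70 0 0 0 0 0 -0.98;70 0 0 0 0 0 -0.98;70 0 0 0 0 0 -0.98;70 0 0 0 0 0 -0.98;70 0 0 0 0 0 -0.98;70 0 0 0 0 0 -0.98;70 0 0 0 0 0 -0.98;70 0 0 0 0 0 -0.98;70 0 0 0 0 0 0;70 0 0 0 0 0 0")

```text
time: 21.43
position: [462.0, 8.6, 177.0]
tool_rot: [0.0, 0.121, 0.993, 0.0]
ft_force: [-0.0, -0.2, -0.4]
grip_width: 70.1
gripper_force: 0.0
```

```bash
python3 - <<'E'
from h import *
d=ctrl.get_image("wrist"); cv2.imwrite("pics/w8.png",d["frame"])
for n,z in (("beech_stick",57),("cork_block",27)):
    for r in ctrl.trace("wrist",n)[:1]: print(n,round(r["confidence"],2),np.round(r["extent"]),rect(d,r["region"],z))
to(462,8.6,34,76)
E
```

```text
beech_stick 0.6 [259. 130. 298. 253.] c=(461.8,9.1) short=31.3 long=116.5 yawshort=76.9
cork_block 0.65 [225. 158. 330. 220.] c=(456.7,-24.3) short=35.3 long=54.3 yawshort=79.8
t 21.58 pos [462.    8.6 177. ] yaw 76.1 q6 -1.43 tilt 0.01 shift [-0.   -0.    4.77] turn az 0.02 w 70.2
```

View pics/w8.png

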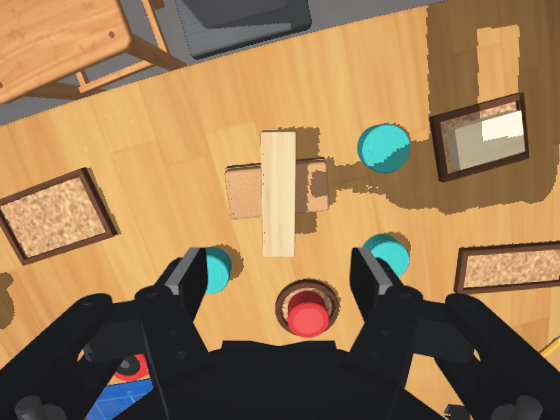

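send_rows(plan="70 0 0.01 0.8 0 0 0;70 0 0 0.9 0 0 0;70 0 0 0.9 0 0 0;70 0 0 0.9 0 0 0;70 0 0 0.7 0 0 0;70 0 0 0.4 0 0 0;70 0 0 0.15 0 0 0;70 0 0 0 0 0 0;70 0 0 0 0 0 0;70 0 0 0 0 0 0")

```text
time: 22.42
position: [463.2, 8.8, 35.9]
tool_rot: [0.001, 0.121, 0.993, 0.0]
ft_force: [-0.1, -0.0, 0.9]
grip_width: 69.7
gripper_force: 0.0
```

send_rows(plan="55 0 0 0 0 0 0;45 0 0 0 0 0 0;36 0 0 0 0 0 0;31 0 0 0 0 0 0;25 0 0 0 0 0 0;25 0 0 0 0 0 0;25 0 0 0 0 0 0;25 0 0 0 0 0 0", grip_force=30)

```text
time: 23.08
position: [462.5, 8.8, 35.1]
tool_rot: [0.001, 0.12, 0.993, 0.0]
ft_force: [-0.5, 0.1, 3.3]
grip_width: 29.5
gripper_force: 30.7
```

send_rows(plan="25 0 0 -0.15 0 0 0;25 0 0 -0.3 0 0 0;25 0 0 -0.6 0 0 0;25 0 0 -0.9 0 0 0;25 0 0 -0.9 0 0 0.97;25 0 0 -0.8 0 0 0.97;25 0 0 -0.6 0 0 0.97;25 0 0 -0.3 0 0 0.97;25 0 0 0 0 0 0.97;25 0 0 0 0 0 0.97")

```text
time: 23.92
position: [462.4, 8.9, 172.6]
tool_rot: [0.001, 0.368, 0.93, 0.0]
ft_force: [0.2, 0.0, -0.5]
grip_width: 29.2
gripper_force: 30.2
```

send_rows(plan="25 0 0 0 0 0 0.97;25 0 0 0 0 0 0.97;25 0 0 0 0 0 0.97;25 0 0 0 0 0 0.97;25 0 0 0 0 0 0.97;25 0 0 0 0 0 0.97;25 0 0 0 0 0 0.97;25 0 0 0 0 0 0.97;25 0 0 0 0 0 0.97;25 0 0 0 0 0 0.97")

```text
time: 24.75
position: [461.7, 9.0, 171.1]
tool_rot: [-0.0, 0.717, 0.697, -0.0]
ft_force: [0.2, -0.7, -0.2]
grip_width: 29.5
gripper_force: 30.2
```

send_rows(plan="25 0 0 0 0 0 0.97;25 0 0 0 0 0 0.97;25 0.5 0.2 0 0 0 0;25 0.85 0.35 0 0 0 0;25 0.85 0.35 0 0 0 0;25 0.85 0.35 0 0 0 0;25 0.85 0.35 0 0 0 0;25 0.85 0.35 0 0 0 0;25 0.85 0.35 0 0 0 0;25 0.85 0.35 0 0 0 0")

```text
time: 25.58
position: [577.6, 184.6, 171.0]
tool_rot: [-0.0, 0.772, 0.635, -0.0]
ft_force: [0.5, -0.2, -1.2]
grip_width: 29.1
gripper_force: 30.2
```

send_rows(plan="25 0.85 0.35 0 0 0 0;25 0.85 0.35 0 0 0 0;25 0.6 0.25 0 0 0 0;25 0.3 0.1 0.3 0 0 0;25 0 0 0.6 0 0 0;25 0 0 0.8 0 0 0;25 0 0 0.6 0 0 0;25 0 0 0.3 0 0 0;25 0 0 0 0 0 0;25 0 0 0 0 0 0")

```text
time: 26.42
position: [622.9, 253.4, 92.7]
tool_rot: [-0.0, 0.772, 0.635, -0.001]
ft_force: [-0.4, -1.3, 0.7]
grip_width: 29.3
gripper_force: 30.2
```

```bash
python3 - <<'E'
from h import *
d=ctrl.get_image("wrist"); cv2.imwrite("pics/w9.png",d["frame"])
for n,z in (("narrow_tray",10),):
    for r in ctrl.trace("wrist",n)[:2]: print(n,round(r["confidence"],2),np.round(r["extent"]),rect(d,r["region"],z))
to(625.5,255.7,13,-11.3)
E
```

```text
narrow_tray 0.74 [240. 104. 324. 240.] c=(631.6,278.1) short=57.8 long=102.6 yawshort=-11.0
t 26.52 pos [624.3 253.9  95. ] yaw -11.1 q6 0.5 tilt 0.18 shift [0.06 0.02 2.73] turn az 0.03 w 29.6
```

View pics/w9.png

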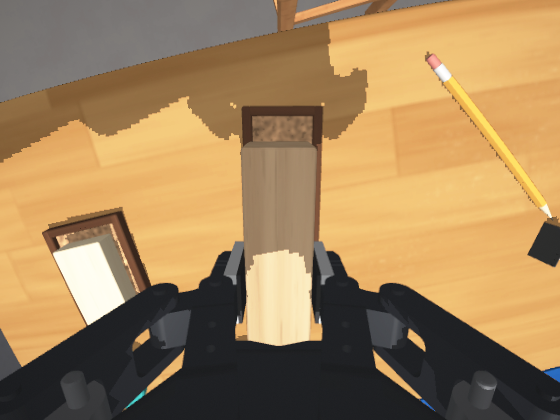

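Beech is held along the narrow tray (lip at (283,110) ahead of it) and aligned. I'm lowering it.

send_rows(plan="25 0.1 0.04 0.5 0 0 0;25 0 0 0.7 0 0 0;25 0 0 0.6 0 0 0;25 0 0 0.4 0 0 0;25 0 0 0.25 0 0 0;25 0 0 0.1 0 0 0;25 0 0 0 0 0 0;25 0 0 0 0 0 0;25 0 0 0 0 0 0;25 0 0 0 0 0 0")

```text
time: 27.35
position: [626.0, 256.9, 18.1]
tool_rot: [0.0, 0.772, 0.635, 0.001]
ft_force: [0.3, -0.9, -0.7]
grip_width: 29.5
gripper_force: 30.2
```

```bash
python3 -c "
from h import *
to(626.5,257,13,-11.1)"
```

```text
t 27.35 pos [626.  256.9  18.1] yaw -11.1 q6 0.5 tilt 0.16 shift [0.01 0.01 0.17] turn az -0.0 w 29.5
```

send_rows(plan="25 0 0 0.08 0 0 0;25 0 0 0.05 0 0 0;25 0 0 0 0 0 0;25 0 0 0 0 0 0;25 0 0 0 0 0 0")

```text
time: 27.77
position: [625.0, 256.6, 12.5]
tool_rot: [-0.0, 0.772, 0.635, -0.0]
ft_force: [0.1, -0.4, -0.7]
grip_width: 29.4
gripper_force: 30.2
```

send_rows(plan="25 0 0 0.03 0 0 0;25 0 0 0 0 0 0;25 0 0 0 0 0 0")

```text
time: 28.02
position: [625.3, 256.6, 12.4]
tool_rot: [0.0, 0.772, 0.635, 0.0]
ft_force: [-0.7, 0.3, 3.3]
grip_width: 29.4
gripper_force: 30.6
```

send_rows(plan="25 0 0 0.02 0 0 0;25 0 0 0 0 0 0;25 0 0 0 0 0 0")

```text
time: 28.27
position: [625.3, 256.7, 12.4]
tool_rot: [0.0, 0.772, 0.635, 0.0]
ft_force: [-2.7, -0.8, 4.9]
grip_width: 29.0
gripper_force: 30.9
```

send_rows(plan="34 0 0 0 0 0 0;38 0 0 0 0 0 0;46 0 0 -0.1 0 0 0;54 0 0 -0.3 0 0 0;60 0 0 -0.6 0 0 0;70 0 0 -0.9 0 0 0;75 0 0 -0.95 0 0 0;80 0 0 -0.95 0 0 0;80 0 0 -0.8 0 0 0;80 0 0 -0.6 0 0 0")

```text
time: 29.1
position: [626.0, 256.9, 171.4]
tool_rot: [0.001, 0.772, 0.635, 0.002]
ft_force: [0.5, -0.4, -0.6]
grip_width: 80.2
gripper_force: 0.0
```

send_rows(plan="80 -0.5 -0.2 0 0 0 0;80 -0.85 -0.35 0 0 0 0;80 -0.85 -0.35 0 0 0 0;80 -0.85 -0.35 0 0 0 0;80 -0.85 -0.35 0 0 0 0;80 -0.85 -0.35 0 0 0 0;80 -0.85 -0.35 0 0 0 0;80 -0.85 -0.35 0 0 0 0;80 -0.85 -0.35 0 0 0 0;80 -0.85 -0.35 0 0 0 0")

```text
time: 29.93
position: [478.6, 35.1, 168.0]
tool_rot: [0.001, 0.772, 0.635, 0.001]
ft_force: [0.2, -0.2, -0.2]
grip_width: 80.1
gripper_force: 0.0
```

send_rows(plan="80 -0.6 -0.25 0 0 0 0;80 -0.3 -0.1 0 0 0 0;80 0 0 0 0 0 0;80 0 0 0 0 0 0")

```text
time: 30.27
position: [464.3, 11.8, 167.7]
tool_rot: [0.0, 0.773, 0.635, 0.001]
ft_force: [0.6, 0.0, 0.8]
grip_width: 80.1
gripper_force: 0.0
```

```bash
python3 - <<'E'
from h import *
d=ctrl.get_image("wrist"); a=d["frame"]
for n,z in (("cork_block",27),):
    for r in ctrl.trace("wrist",n)[:1]: print(n,round(r["confidence"],2),np.round(r["extent"]),rect(d,r["region"],z))
t=ctrl.get_image("top")
for n,z in (("beech_stick",35),("narrow_tray",10)):
    for r in ctrl.trace("top",n)[:1]: print(n,round(r["confidence"],2),np.round(r["extent"]),rect(t,r["region"],z))
b=cv2.resize(t["frame"][150:290,95:205],(235,299))
cv2.imwrite("pics/c10.png",np.hstack([a,cv2.copyMakeBorder(b,0,121,0,0,0)]))
to(460,9,12,-10)
E
```

```text
cork_block 0.82 [250. 142. 305. 248.] c=(464.6,8.8) short=50.5 long=101.5 yawshort=-8.4
beech_stick 0.84 [107. 178. 154. 194.] c=(622.9,252.1) short=32.1 long=120.3 yawshort=-11.2
narrow_tray 0.87 [104. 169. 161. 204.] c=(625.1,255.4) short=59.3 long=145.5 yawshort=-11.4
t 30.52 pos [464.2  12.4 167. ] yaw -11.0 q6 0.1 tilt 0.02 shift [-0.14 -0.12  5.17] turn az -0.21 w 80.3
```

View pics/c10.png

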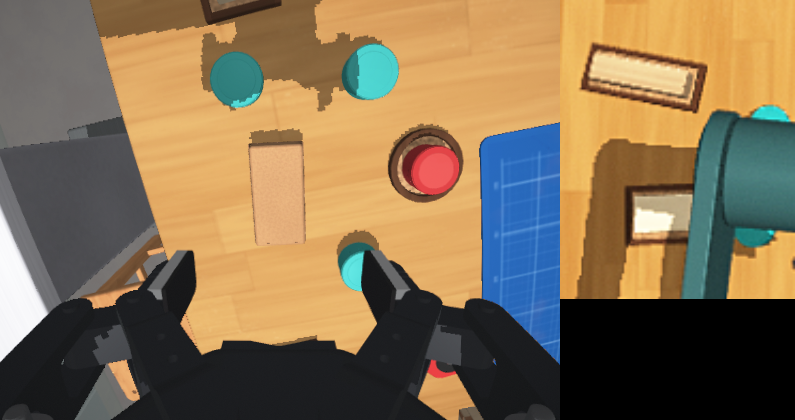

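Cork lies clear at (278,193). Beech is in the narrow tray (top inset (645,78)). Next I take the cork.

send_rows(plan="80 -0.115 0.04 0.4 0 0 0;80 0 0 0.8 0 0 -0.5;80 0 0 0.9 0 0 0;80 0 0 0.9 0 0 0;80 0 0 0.9 0 0 0;80 0 0 0.7 0 0 0;80 0 0 0.45 0 0 0;80 0 0 0.2 0 0 0;80 0 0 0 0 0 0;80 0 0 0 0 0 0")

```text
time: 31.35
position: [464.4, 8.0, 9.5]
tool_rot: [-0.0, 0.758, 0.652, -0.0]
ft_force: [-0.0, -0.6, 0.2]
grip_width: 80.0
gripper_force: 0.0
```

send_rows(plan="80 0 0 0 0 0 0;70 0 0 0 0 0 0;62 0 0 0 0 0 0;56 0 0 0 0 0 0;50 0 0 0 0 0 0;44 0 0 0 0 0 0;44 0 0 0 0 0 0;44 0 0 0 0 0 0;44 0 0 0 0 0 0;44 0 0 0 0 0 0", grip_force=30)

```text
time: 32.18
position: [464.9, 7.9, 10.4]
tool_rot: [0.001, 0.758, 0.652, 0.001]
ft_force: [-0.1, -0.1, 5.6]
grip_width: 49.7
gripper_force: 32.8
```

send_rows(plan="44 0 0 -0.15 0 0 0;44 0 0 -0.3 0 0 0;44 0 0 -0.6 0 0 0;44 0 0 -0.9 0 0 -0.8;44 0 0 -0.9 0 0 -0.8;44 0 0 -0.8 0 0 -0.86;44 0 0 -0.3 0 0 0;44 -0.4 -0.07 0 0 0 0;44 -0.8 -0.14 0 0 0 0;44 -0.9 -0.17 0 0 0 0")

```text
time: 33.02
position: [456.6, -55.3, 127.7]
tool_rot: [-0.0, 0.684, 0.73, 0.0]
ft_force: [0.3, -0.4, -1.1]
grip_width: 49.7
gripper_force: 32.2
```

send_rows(plan="44 -0.9 -0.17 0 0 0 0;44 -0.9 -0.17 0 0 0 0;44 -0.9 -0.17 0 0 0 0;44 -0.9 -0.17 0 0 0 0;44 -0.9 -0.17 0 0 0 0;44 -0.9 -0.17 0 0 0 0;44 -0.6 -0.07 0 0 0 0;44 -0.35 -0.03 0 0 0 0;44 0 0 0 0 0 0;44 0 0 0 0 0 0")

```text
time: 33.85
position: [435.4, -247.3, 127.4]
tool_rot: [-0.001, 0.685, 0.729, 0.0]
ft_force: [-0.2, 0.2, -1.4]
grip_width: 49.8
gripper_force: 32.2
```

```bash
python3 - <<'E'
from h import *
d=ctrl.get_image("wrist"); cv2.imwrite("pics/w11.png",d["frame"])
for n,z in (("wide_tray",10),):
    for r in ctrl.trace("wrist",n)[:2]: print(n,round(r["confidence"],2),np.round(r["extent"]),rect(d,r["region"],z))
to(436.5,-248,15.4,3.8)
E
```

```text
wide_tray 0.57 [234. 124. 330. 161.] c=(435.3,-198.4) short=28.1 long=81.7 yawshort=-87.2
wide_tray 0.4 [445. 152. 536. 222.] c=(626.6,-224.0) short=67.7 long=85.5 yawshort=-75.2
t 33.95 pos [ 435.6 -246.6  127.7] yaw 3.7 q6 -0.69 tilt 0.08 shift [-0.05  0.03  3.74] turn az -0.02 w 49.9
```

View pics/w11.png

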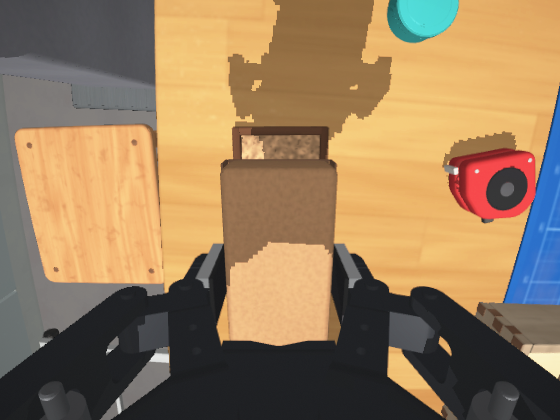

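Cork is held level over the wide tray (lip ahead at (281,130)). I'm lowering it.

send_rows(plan="44 -0.05 0.04 0.4 0 0 0;44 0 0 0.7 0 0 0;44 0 0 0.8 0 0 0;44 0 0 0.7 0 0 0;44 0 0 0.5 0 0 0;44 0 0 0.25 0 0 0;44 0 0 0.1 0 0 0;44 0 0 0 0 0 0;44 0 0 0 0 0 0;44 0 0 0 0 0 0")

```text
time: 34.78
position: [437.9, -249.8, 26.0]
tool_rot: [0.001, 0.684, 0.729, 0.0]
ft_force: [-0.4, -0.1, -0.7]
grip_width: 49.8
gripper_force: 32.1
```

send_rows(plan="44 0 0 0.08 0 0 0;44 0 0 0.04 0 0 0;44 0 0 0 0 0 0;44 0 0 0 0 0 0;44 0 0 0 0 0 0")

```text
time: 35.2
position: [437.0, -249.4, 21.1]
tool_rot: [0.0, 0.684, 0.729, 0.0]
ft_force: [-0.9, 0.0, -0.7]
grip_width: 49.9
gripper_force: 32.1
```

send_rows(plan="44 0 0 0.03 0 0 0;44 0 0 0 0 0 0;44 0 0 0 0 0 0")

```text
time: 35.45
position: [436.9, -249.2, 20.0]
tool_rot: [-0.0, 0.684, 0.729, 0.0]
ft_force: [0.1, 0.4, -1.8]
grip_width: 49.8
gripper_force: 32.1
```

send_rows(plan="44 0 0 0.08 0 0 0;44 0 0 0.04 0 0 0;44 0 0 0 0 0 0;44 0 0 0 0 0 0;44 0 0 0 0 0 0")

```text
time: 35.87
position: [436.9, -249.3, 16.4]
tool_rot: [-0.0, 0.684, 0.729, 0.0]
ft_force: [0.2, -0.2, 0.1]
grip_width: 49.6
gripper_force: 32.1
```

send_rows(plan="44 0 0 0.04 0 0 0;44 0 0 0 0 0 0;44 0 0 0 0 0 0")

```text
time: 36.12
position: [437.2, -249.5, 15.5]
tool_rot: [0.0, 0.684, 0.729, 0.0]
ft_force: [-0.1, -0.4, -0.6]
grip_width: 50.1
gripper_force: 32.2
```

send_rows(plan="44 0 0 0.03 0 0 0;44 0 0 0 0 0 0;44 0 0 0 0 0 0")

```text
time: 36.37
position: [437.2, -249.5, 15.5]
tool_rot: [0.0, 0.684, 0.729, 0.0]
ft_force: [-1.1, 1.2, 4.4]
grip_width: 49.5
gripper_force: 32.8
```

Contact. Now I release, lift and move clear of the cameras' view.

send_rows(plan="54 0 0 0 0 0 0;58 0 0 0 0 0 0;66 0 0 -0.1 0 0 0;74 0 0 -0.3 0 0 0;78 0 0 -0.6 0 0 0;78 0 0 -0.9 0 0 0;78 0 0 -0.95 0 0 0;78 0 0 -0.95 0 0 0;78 0 0 -0.9 0 0 0;78 0 0 -0.9 0 0 0")

```text
time: 37.2
position: [436.9, -249.2, 184.7]
tool_rot: [0.001, 0.684, 0.729, 0.0]
ft_force: [0.2, -0.6, -0.6]
grip_width: 78.2
gripper_force: 0.0
```

send_rows(plan="78 0.6 0 -0.5 0 0 0;78 0.9 0 0 0 0 0;78 0.9 0 0 0 0 0;78 0.9 0 0 0 0 0;78 0.9 -0.3 0 0 0 0;78 0.6 -0.3 0 0 0 0;78 0 0 0 0 0 0;78 0 0 0 0 0 0;78 0 0 0 0 0 0")

```text
time: 37.95
position: [410.1, -107.2, 198.0]
tool_rot: [0.001, 0.684, 0.729, 0.0]
ft_force: [-0.4, -1.6, 0.9]
grip_width: 78.0
gripper_force: 0.0
```

```bash
python3 - <<'E'
from h import *
to(437,-100,200,0)
v={n:ctrl.get_image(n) for n in ("top","side","wrist")}
for c,P in (("top",(("tin",33),("pine_piece",24),("beech_stick",35),("cork_block",32),("round_tray",10),("short_tray",10),("narrow_tray",10),("wide_tray",10))),("wrist",(("cork_block",32),("wide_tray",10),("tin",33),("round_tray",10)))):
    for n,z in P:
        for r in ctrl.trace(c,n)[:1]: print(c,n,round(r["confidence"],2),np.round(r["extent"]),rect(v[c],r["region"],z))
for px,n in [(q["location"],k) for k in ("tape_measure","mug") for q in ctrl.place_of("top",k)[:1]]: print(n,rays(v["top"],px,0))
b=cv2.resize(v["side"]["frame"][140:390,200:350],(330,550)); a=cv2.resize(v["top"]["frame"][150:300,100:360],(468,270))
cv2.imwrite("pics/c12.png",np.hstack([b,np.vstack([a,cv2.resize(v["wrist"]["frame"],(468,280))])]))
E
```

```text
t 37.95 pos [ 410.1 -107.2  198. ] yaw 3.7 q6 -0.45 tilt 0.09 shift [ 0.18  0.91 -0.07] turn az 0.73 w 78.0
top tin 0.84 [259. 210. 281. 231.] c=(531.8,-88.5) short=42.0 long=43.7 yawshort=45.2
top pine_piece 0.8 [129. 243. 162. 263.] c=(460.7,219.0) short=44.5 long=73.4 yawshort=0.3
top beech_stick 0.86 [107. 177. 154. 194.] c=(622.3,251.7) short=35.2 long=120.8 yawshort=-9.4
top cork_block 0.79 [324. 250. 355. 274.] c=(435.5,-259.8) short=53.4 long=83.5 yawshort=3.5
top round_tray 0.6 [218. 176. 247. 207.] c=(613.8,3.6) short=73.5 long=77.1 yawshort=-89.5
top short_tray 0.65 [122. 234. 165. 265.] c=(461.3,222.6) short=75.3 long=98.9 yawshort=1.5
top narrow_tray 0.59 [104. 166. 159. 204.] c=(625.5,255.5) short=63.9 long=147.3 yawshort=-10.4
top wide_tray 0.71 [304. 242. 361. 280.] c=(436.1,-249.0) short=82.3 long=132.5 yawshort=2.4
wrist cork_block 0.75 [270. 261. 318. 343.] c=(437.7,-243.5) short=50.4 long=110.7 yawshort=3.2
wrist wide_tray 0.7 [262. 244. 330. 339.] c=(437.6,-246.1) short=81.5 long=130.3 yawshort=3.3
wrist tin 0.92 [454.  62. 512. 115.] c=(606.1,3.8) short=47.4 long=58.8 yawshort=-77.1
wrist round_tray 0.96 [438.  52. 508. 125.] c=(612.1,4.0) short=75.0 long=76.2 yawshort=12.8
tape_measure [[ 622.7009302  -227.13669549]]
mug [[ 505.45937748 -436.6672949 ]]
```

View pics/c12.png

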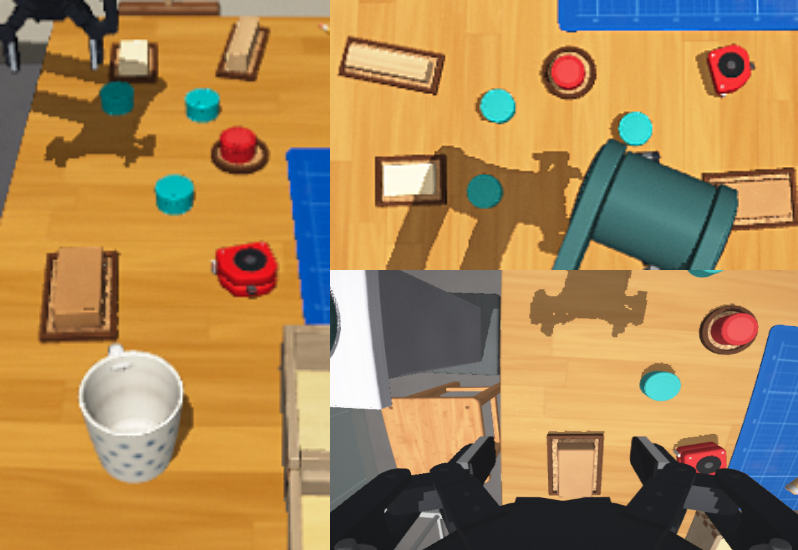

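All four pieces lie in their trays: tin (568,71), pine (410,180), beech (390,62) and cork (760,200) in the top inset. The tape measure and mug have not moved, and the arm is clear, so I'm handing in.

```bash
python3 -c "
from plant import ctrl
print(ctrl.close_job())"
```

```text
the job is handed in; nothing more can be done
None
```

The job is handed in: by the final pictures, the tin, pine piece, beech stick and cork block each lie flat in their own tray, and the tape measure and mug are where they started; no verdict came back from the judge.

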